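# Fit the fuse and hold the box cover shut on its dowels

## Task

Plug the black fuse carrier fully home in its socket inside the open aluminium box and let go of it; then set the loose aluminium cover on the box with both dowels through the holes in its end lugs. Press the cover down against the two sprung earth contacts until the joint is closed all round, and finish while still holding it shut, so that a colleague can drive the screws. Leave the other things on the bench where they are.

Things in the scene. Friction and masses are not known exactly. Their poses are not given: they have to be found in the camera images.
- carrier_mid (a point): Loose black fuse carrier upright on its foot, 42 mm high, 60 g: grip head 36 (x) by 24 (y) by 30 mm high, grey ribs on its long faces, white patch on top; below it a foot 30 (x) by 18 (y) by 12 mm high, its lowest 5 mm tapered by 2 mm a side, copper at its short ends. This point: its centre, 21 mm above the underside; z up. Fits the socket either way round.
- socket_mouth (a point): Centre of the mouth of the fuse socket, a white ceramic block 50 by 34 mm in the open box; well 32 (x) by 20 (y) by 14 mm deep. The mouth is 37 mm above the bench, 1 mm below the box rim. x along the box's long side, z up. Fully home, the carrier's head rests on this face: carrier_mid 9 mm above this point, head standing 29 mm out of the box.
- rim_centre (a point): Centre of the top face of the lower box half, 38 mm above the bench, axes as socket_mouth. A fixed aluminium tray 104 (x) by 66 (y) mm, inside 76 by 54, on a plywood board 164 by 116 by 12 mm. On round end lugs at x = +60 and -60 mm, y = 0, are steel dowels, 8 mm thick, 14 mm above the rim, tips tapered. Sprung brass earth contacts at x = +46 and -46 mm stand 4 mm above the rim.
- cover_mid (a point): Loose aluminium cover, right way up on the bench, 37 mm high, 240 g. This point: its centre, 18.5 mm above the underside; x along its long side, z up. Flange 104 (x) by 66 (y) by 6 mm thick at the bottom; raised body 84 (x) by 52 (y) mm with upright sides above it, to be gripped across y. Hollow below: 77 by 46 mm, 34 deep. See also cover_hole for the lugs.
- cover_hole (a point): Centre, at the underside, of the dowel hole in the cover's end lug at x = +60 mm of the cover; the other is at x = -60 mm. Through holes of 10 mm in round lugs 6 mm thick (140 mm over both). The cover fits either way round. Closed on the box, cover_mid lies 18.5 mm above rim_centre; resting unpressed on the earth contacts, 22.5 mm.
- earth_pin_a (a joint): How far the sprung earth contact at x = +46 mm of the box is pushed down, m: 0 standing free, 0.004 with the cover closed. Its spring takes 3 N to start and 5 N at 0.004. The two together take 10 N when closed, about 8 N more than the cover's weight, so a push of 10 to 20 N closes the joint.
- earth_pin_b (a joint): The same for the earth contact at x = -46 mm of the box.
- driver: Bystander: screwdriver with an orange handle, 206 mm long, lying on the bench to the right of the box as the robot sees it; origin at the middle of its underside.
- grip_clamp: Bystander: orange and black spring clamp, 100 by 32 by 16 mm, lying between the cover and the robot's side of the bench; origin at the middle of its underside.
- elbow: Bystander: white plastic pipe elbow, 58 by 58 by 35 mm, behind the cover; origin at the middle of its underside.

How it is judged:
On the way, in this order (a step that is already met when the one before it is completed fails the run):
1. the fuse carrier is plugged fully home in its socket and let go (horizontal distance between carrier_mid and socket_mouth below 0.003 m and z of carrier_mid in the frame of socket_mouth between 0.006 and 0.0108 m and angle between carrier_mid's own z axis and vertical below 0.07 rad and contact force between the fingers and carrier below 0.1 N), for 0.2 s.
2. the cover is located on both dowels, over the plugged fuse carrier (horizontal distance between cover_mid and rim_centre below 0.0035 m and angle between the x axis of cover_mid and the x axis of rim_centre, either way round below 0.06 rad and horizontal distance between carrier_mid and socket_mouth below 0.003 m and z of carrier_mid in the frame of socket_mouth between 0.006 and 0.0108 m and angle between carrier_mid's own z axis and vertical below 0.07 rad and z of cover_mid in the frame of rim_centre below 0.0275 m), for 0.1 s.
At the end, for the whole second after the job is handed in: For the last second the fingers (over 4 N) hold the cover shut and still: on the dowels (3.5 mm, 0.06 rad), level, under 1.5 mm above the rim, both contacts down over 2.5 mm; the fuse carrier fully home (under 1.8 mm proud, within 3 mm, upright) (horizontal distance between cover_mid and rim_centre below 0.0035 m and angle between the x axis of cover_mid and the x axis of rim_centre, either way round below 0.06 rad and horizontal distance between carrier_mid and socket_mouth below 0.003 m and z of carrier_mid in the frame of socket_mouth between 0.006 and 0.0108 m and angle between carrier_mid's own z axis and vertical below 0.07 rad and z of cover_mid in the frame of rim_centre below 0.02 m and angle between the z axis of cover_mid and the z axis of rim_centre, either way round below 0.03 rad and value of joint each of earth_pin_a, earth_pin_b above 0.0025 m and contact force between the fingers and cover above 4 N and linear speed of cover below 0.01 m/s); the arm keeps its last pose, push and grip.
It fails at once if the screwdriver is moved more than 25 mm (distance of driver from where it was at the start of the episode above 0.025 m).
It fails at once if the spring clamp is moved more than 25 mm (distance of grip_clamp from where it was at the start of the episode above 0.025 m).
It fails at once if the pipe elbow is moved more than 25 mm (distance of elbow from where it was at the start of the episode above 0.025 m).
It also fails if it takes over 51 s, if anything falls off the work surface, if the arm or the gripper's body presses on something with over 40 N, if the wrist force passes 120 N, or if a joint passes its speed limit or range.

## Robot

A 6-joint arm with a two-finger parallel gripper is mounted at the origin on a cart in front of the work surface, level with it; the furniture and walls round the work are solid. World frame = base frame: x ahead of the robot, y to its left, z up, the work surface at z = 0. Lengths are in m, angles in rad, forces in N, time in s.
With the tool pointing down it reaches from about 0.35 to 0.85 m from the base axis. Payload 8.1 kg.
Tool frame: the origin (TCP) lies midway between the tips of the shut fingers; the grasp point (between the pads) lies robot.grip_depth behind it (robot.grip_depth is the distance from the TCP to the grasp point, in m); z points along the fingers, y is the line along which they close (so a half turn about z gives the same grasp; the last joint's range is limited). The gripper opens to 93 mm and grips with 3 to 60 N. Pads are 15 mm wide; open, the fingers measure 128 mm over their backs; the gripper's body (75 mm by 188 mm) begins 65 mm behind the grasp point.
Start: joints at [-1.185, 0.13, 1.488, -0, 1.523, -0.085], TCP at [0.272, -0.535, 0.219] pointing down, gripper open.
Joint ranges: [-2.96, 2.96], [-0.89, 2.26], [0.02, 2.5], [-1.34, 4.48], [0, 2.73], [-2.66, 2.66]. Speed limits (rad/s): [2.39, 2.39, 2.79, 3.14, 3.14, 3.14].

## Interface

Orientations are given as a rotation vector (axis times angle).
In Python, from plant import robot gives the robot as it stands.
- The arm moves only by the tool carry_out, never from a script. Its argument "rows" is a list of rows, each a list of 6 numbers: the shift along the tool's x, y, z in m, then the turn, a rotation vector about the tool's x, y, z in degrees. A call has 1 to 12 rows; each row is the pose to reach, as a shift and turn from the pose commanded when the call began, along the tool's axes at that moment; what a row does not reach only later rows make up. A row lasts 1/8 s, in which the tool goes at most 62.5 mm and 10.7 degrees, less where a joint would pass 70% of its speed; a pose out of reach is approached as far as the arm can. A call with a gripper value outside its range is refused whole. "jaw" is the closure in counts, from 0 (fully open) to 255 (shut), set as the call begins (left out, the last holds). The fingers move at their own pace and stop on an object; "force" is the grip in N (left out, the last holds). Time passes only in rows, so rows that repeat a pose let the fingers close. It gives the time, the measured TCP pose, the force, the opening and the grip force at its end, in the units of the state.
- robot.read_state(): the state, without advancing time (a new reading comes with each control period).
- robot.read_camera(name): name is "scene" or "top" or "wrist"; returns the picture (480x640x3 uint8, red, green, blue); there is no depth.
- robot.camera_model(name): a dict with "fx", "fy", "cx", "cy" (pixels), "dist" ([k1, k2, p1, p2, k3] as OpenCV has them; the pictures are not rectified), "R" (3x3) and "t" (3): a world point X has camera coordinates R X + t; the wrist camera has in their place "mount" (4x4, takes a point from camera to tool coordinates, whose origin is the TCP and whose axes are the flange's). Camera axes: x right, y down, z forward; pixel columns grow to the right and rows downward; lengths in m; the calibration is good to about 2 mm. A picture is of the moment at which its call begins: read the wrist's pose just before it. camera_model takes no time and is no camera call.
- robot.close_job(): hands the job in; it is judged then, once.
Trained networks look in the newest picture that a camera, given by its name, has taken for a name from the list of things; names that differ only in an ending like _2 or _b are one class to them, and where a whole thing is asked for, a point or a joint stands for the part that bears it (a point fixed in the world has none). Each returns a list of dicts, best first, with "conf" (0 to 1); they miss things now and then, are a little off and sometimes report something else, mostly with a low value. They report only what shows in the picture. A call takes as long as a camera call.
- robot.outline_of(camera, target): "pixels" (480x640 bool, what is visible of it) and "pixel" ([column, row] in pixels, amid what is visible of it).
The state is a dict: "t": time; "q": joint angles; "dq": joint speeds; "joint_torque": joint torques, N m; "tool_pos": TCP position; "orientation": TCP orientation; "force": force on the tool from outside, world axes, zero at the start; "wrist_torque": the same for the moment, N m; "opening": finger opening in m; "gripper_force": force on a finger pad.
Only numpy, scipy, OpenCV 4.12 (cv2) and the standard library are available. Lean on these libraries where they do the work, as an engineer would, in place of code of your own. Each camera call takes 0.05 s, during which the arm holds its last target. There are 200 camera calls.

## Working session

There is one attempt and no reset: what is moved stays moved. The work goes in short steps, Python scripts to look and compute and a tool call to move; the robot and the scene stay as the last step left them, time stands still between calls to the robot, and variables do not carry over. Pictures are saved under pics/ and viewed, at most 10 in all, crops included, and the job is handed in when it is done.

Besides the shell and the picture viewer there is one more tool, called after "Emit:" as name([rows], argument=value, ...), one row to a line, values as JSON. carry_out: Moves the arm, as the interface text tells. Its arguments: {"type":"object","properties":{"rows":{"type":"array"},"jaw":{"type":"number"},"force":{"type":"number"}},"required":["rows"]}

```bash
ls; mkdir -p pics; python3 - <<'E'
from plant import robot
import cv2,numpy as np
s=robot.read_state();print({k:np.round(v,3).tolist() for k,v in s.items()}, robot.grip_depth)
for c in["scene","top"]:
    im=robot.read_camera(c);cv2.imwrite(f"pics/{c}0.png",im[:,:,::-1])
    m=robot.camera_model(c);print(c,m)
    for t in["carrier_mid","socket_mouth","rim_centre","cover_mid","cover_hole","earth_pin_a","driver","grip_clamp","elbow"]:
        try:
            for d in robot.outline_of(c,t)[:3]:print(t,round(d["conf"],2),np.round(d["pixel"],1),d["pixels"].sum())
        except Exception as e:print(t,e)
print(robot.camera_model("wrist"))
E
```

```text
pics
{'t': 0.0, 'q': [-1.185, 0.131, 1.489, -0.0, 1.523, -0.085], 'dq': [-0.001, -0.001, -0.0, -0.0, 0.001, 0.001], 'joint_torque': [-0.003, -55.984, -49.176, 0.077, 0.036, -0.0], 'tool_pos': [0.272, -0.534, 0.218], 'orientation': [-3.053, -0.732, 0.0], 'force': [-0.53, 0.226, 0.484], 'wrist_torque': [-0.021, -0.038, 0.005], 'gripper_force': 0.0, 'opening': 0.093} 0.0188
scene {'fx': 434.93475826482216, 'fy': 434.93475826482216, 'cx': 317.56679358636603, 'cy': 239.890098378904, 'dist': array([-0.02036842,  0.        ,  0.        ,  0.        ,  0.        ]), 'R': array([[ 0.8923394 , -0.45125142,  0.0101269 ],
       [-0.18418912, -0.38452953, -0.90455039],
       [ 0.41207374,  0.80530068, -0.42624645]]), 't': array([-0.59555733,  0.09285535,  0.86101921])}
carrier_mid 0.39 [340.7 259.4] 100
carrier_mid 0.34 [341.1 372.2] 1359
socket_mouth 0.77 [277.6 296.9] 2789
rim_centre 0.67 [277.4 298.5] 2693
cover_mid 0.67 [292.1 234. ] 253
cover_hole 0.76 [288.5 234.3] 221
driver 0.72 [340.8 370.9] 1540
grip_clamp 0.74 [226.  251.4] 170
elbow 0.83 [344.2 238.1] 378
top {'fx': 526.364937641817
[... 604 characters left out ...]
 1298
earth_pin_a 0.16 [225.  238.7] 1348
driver 0.7 [454.3 291.5] 578
driver 0.43 [326.8 210.8] 192
grip_clamp 0.75 [244.1 291.4] 414
elbow 0.56 [283.5 190.1] 561
{'fx': 422.94760345578555, 'fy': 422.94760345578555, 'cx': 317.4281501464303, 'cy': 242.84919611397612, 'dist': array([-0.04453445,  0.        ,  0.        ,  0.        ,  0.        ]), 'mount': array([[-6.49604097e-04, -9.60786197e-01, -2.77289490e-01,
         7.81188185e-02],
       [ 9.99999773e-01, -5.74741118e-04, -3.51259676e-04,
        -5.11498342e-04],
       [ 1.78115777e-04, -2.77289656e-01,  9.60786352e-01,
        -1.65648953e-01],
       [ 0.00000000e+00,  0.00000000e+00,  0.00000000e+00,
         1.00000000e+00]])}
```

View top.

```bash
cat > h.py <<'E'
from plant import robot
import cv2,numpy as np
from scipy.spatial.transform import Rotation as Ro
def cam(c,s=None):
    m=robot.camera_model(c)
    K=np.array([[m["fx"],0,m["cx"]],[0,m["fy"],m["cy"]],[0,0,1]])
    if c=="wrist":
        s=s or robot.read_state();T=np.eye(4);T[:3,:3]=Ro.from_rotvec(s["orientation"]).as_matrix();T[:3,3]=s["tool_pos"]
        W=T@m["mount"];W=np.linalg.inv(W);return K,np.array(m["dist"]),W[:3,:3],W[:3,3]
    return K,np.array(m["dist"]),np.array(m["R"]),np.array(m["t"])
def back(C,px,z):
    "pixels (N,2) -> world points at height z"
    K,d,R,t=C;px=np.asarray(px,float).reshape(-1,1,2)
    u=cv2.undistortPoints(px,K,d).reshape(-1,2);r=np.c_[u,np.ones(len(u))]@R;o=-R.T@t
    return o+r*((z-o[2])/r[:,2])[:,None]
def proj(C,X):
    K,d,R,t=C;return cv2.projectPoints(np.asarray(X,float).reshape(-1,3),cv2.Rodrigues(R)[0],t,K,d)[0].reshape(-1,2)
E
python3 - <<'E'
from h import *
C=cam("top")
for n,p,z in[("carrier",(327.5,211.1),.03),("box",(344.4,294.8),.038),("cover",(226.3,237.6),.025),("driver",(454,291.5),.01),("clamp",(244,291.4),.01),("elbow",(283.5,190),.02)]:
    print(n,back(C,[p],z).round(3))
im=cv2.imread("pics/top0.png");cv2.imwrite("pics/top1.png",cv2.resize(im[150:370,180:490],None,fx=2.5,fy=2.5,interpolation=cv2.INTER_CUBIC))
E
```

```text
carrier [[ 0.631 -0.214  0.03 ]]
box [[ 0.435 -0.254  0.038]]
cover [[0.565 0.022 0.025]]
driver [[ 0.449 -0.51   0.01 ]]
clamp [[ 0.442 -0.023  0.01 ]]
elbow [[ 0.684 -0.108  0.02 ]]
```

View pics/top1.png

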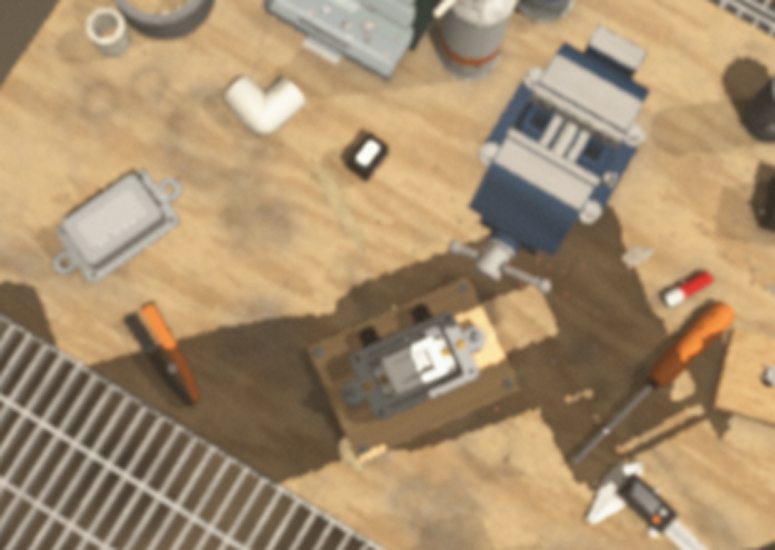

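```bash
cat >> h.py <<'E'
def down(yaw):
    c,s=np.cos(np.radians(yaw)),np.sin(np.radians(yaw));return np.array([[c,s,0],[s,-c,0],[0,0,-1.]])
def delta(pos,yaw,s=None):
    "shift (tool axes, mm) and turn (deg) from measured pose to a tool-down pose"
    s=s or robot.read_state();R=Ro.from_rotvec(s["orientation"]).as_matrix()
    print("t",round(s["t"],2),"tcp",np.round(s["tool_pos"],4),"F",np.round(s["force"],1),"open",round(s["opening"],4))
    print("shift mm",(R.T@(np.array(pos)-s["tool_pos"])*1000).round(1),"turn",Ro.from_matrix(R.T@down(yaw)).as_rotvec(degrees=True).round(1))
E
python3 - <<'E'
from h import *
delta([.631,-.214,.25],135)
delta([.631,-.214,.30],135)
E
```

```text
t 1.0 tcp [ 0.2722 -0.5347  0.2186] F [ 0.1  0.  -0.2] open 0.0932
shift mm [ 465.3 -123.1  -31.4] turn [   0.    0. -108.]
t 1.0 tcp [ 0.2722 -0.5347  0.2186] F [ 0.1  0.  -0.2] open 0.0932
shift mm [ 465.3 -123.1  -81.4] turn [   0.    0. -108.]
```

Emit:
carry_out([
  [0.02,0,-0.06,0,0,-10],
  [0.465,-0.123,-0.075,0,0,-108],
  [0.465,-0.123,-0.075,0,0,-108],
  [0.465,-0.123,-0.075,0,0,-108],
  [0.465,-0.123,-0.075,0,0,-108],
  [0.465,-0.123,-0.075,0,0,-108],
  [0.465,-0.123,-0.075,0,0,-108],
  [0.465,-0.123,-0.075,0,0,-108],
  [0.465,-0.123,-0.06,0,0,-108],
  [0.465,-0.123,-0.04,0,0,-108],
  [0.465,-0.123,-0.03,0,0,-108],
  [0.465,-0.123,-0.03,0,0,-108],
], jaw=0, force=20)

```text
t: 2.5
tool_pos: [0.6301, -0.2143, 0.2477]
orientation: [-1.208, -2.898, 0.0]
force: [-0.3, 0.7, 0.3]
opening: 0.0933
gripper_force: 0.0
```

```bash
python3 - <<'E'
from h import *
s=robot.read_state();C=cam("wrist",s)
im=robot.read_camera("wrist");cv2.imwrite("pics/w1.png",im[:,:,::-1])
print(np.round(s["tool_pos"],4),Ro.from_rotvec(s["orientation"]).as_matrix().round(3)[:,0])
for t in["carrier_mid","rim_centre","cover_mid","elbow"]:
    for d in robot.outline_of("wrist",t)[:2]:
        c,(w),a=cv2.minAreaRect(np.argwhere(d["pixels"])[:,::-1].astype(np.float32))
        print(t,round(d["conf"],2),np.round(d["pixel"],1),d["pixels"].sum(),c,w,a,back(C,[d["pixel"]],.03).round(4))
E
```

```text
[ 0.6301 -0.2143  0.2477] [-0.704  0.71   0.002]
carrier_mid 0.81 [318.3 205.7] 1129 (318.25677490234375, 204.54055786132812) (42.5793342590332, 27.94782829284668) 80.53767395019531 [[ 0.6295 -0.2112  0.03  ]]
rim_centre 0.86 [134.5  83.9] 22888 (129.98207092285156, 84.99516296386719) (136.85745239257812, 186.51239013671875) 15.068489074707031 [[ 0.4413 -0.2467  0.03  ]]
cover_mid 0.79 [449.   12.8] 2087 (450.0, 22.0) (44.0, 78.0) 90.0 [[ 0.5919 -0.0193  0.03  ]]
elbow 0.68 [432.1 167.3] 3410 (439.0, 170.5) (63.0, 70.0) 90.0 [[ 0.6776 -0.114   0.03  ]]
elbow 0.33 [125.1  28.7] 53 (128.75, 29.2499942779541) (8.485280990600586, 6.363961219787598) 45.0 [[ 0.4077 -0.2177  0.03  ]]
```

View pics/w1.png

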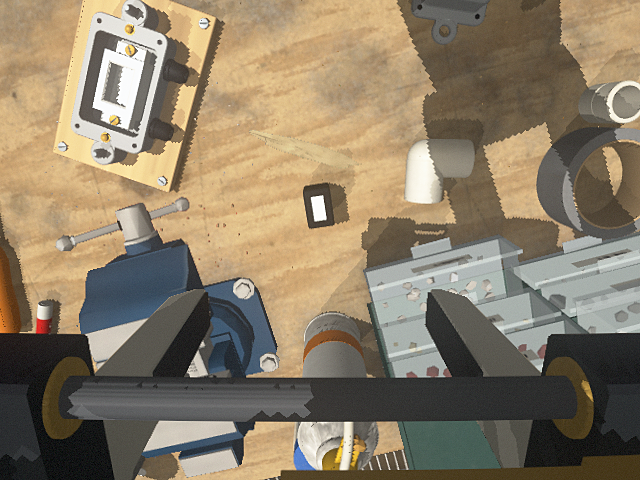

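```bash
cat >> h.py <<'E'
def chk(C,tcp,yaw,pts,z):
    "points at height z in tool-xy (mm) of the future pose"
    X=back(C,pts,z)-np.array(tcp);print(z,(X@down(yaw)*1000).round(0)[:,:2].tolist())
E
python3 - <<'E'
from h import *
C=cam("wrist");im=cv2.imread("pics/w1.png")
sub=im[175:235,295:345].min(2)>200
p=np.argwhere(sub)[:,::-1]+[295,175]
r=cv2.minAreaRect(p.astype(np.float32));print(r)
b=back(C,cv2.boxPoints(r),.042);print(b.round(4),b.mean(0))
e=[b[1]-b[0],b[2]-b[1]];print([(np.linalg.norm(v),np.degrees(np.arctan2(v[1],v[0]))) for v in e])
c=b.mean(0);c[2]=.017
for z in(.06,.1,.13):chk(C,c,135,[(205,250),(250,285),(310,315),(345,320),(365,270),(420,240),(520,240)],z)
cv2.imwrite("pics/c1.png",cv2.resize(im[0:200,40:230],None,fx=3,fy=3,interpolation=cv2.INTER_CUBIC))
E
```

```text
((318.3432922363281, 207.84056091308594), (24.22618865966797, 12.06110668182373), 81.02737426757812)
[[ 0.6192 -0.2098  0.042 ]
 [ 0.6255 -0.2011  0.042 ]
 [ 0.6434 -0.2141  0.042 ]
 [ 0.637  -0.223   0.042 ]] [ 0.63127206 -0.21200006  0.042     ]
[(np.float64(0.010752759101043318), np.float64(53.874259210209814)), (np.float64(0.022126259194707096), np.float64(-36.09867741618681))]
0.06 [[-34.0, -100.0], [-67.0, -62.0], [-97.0, -8.0], [-102.0, 24.0], [-53.0, 41.0], [-25.0, 89.0], [-25.0, 178.0]]
0.1 [[-21.0, -89.0], [-51.0, -55.0], [-77.0, -7.0], [-82.0, 22.0], [-38.0, 37.0], [-14.0, 79.0], [-14.0, 158.0]]
0.13 [[-12.0, -81.0], [-39.0, -50.0], [-63.0, -7.0], [-67.0, 19.0], [-27.0, 33.0], [-5.0, 71.0], [-5.0, 143.0]]
```

View pics/c1.png

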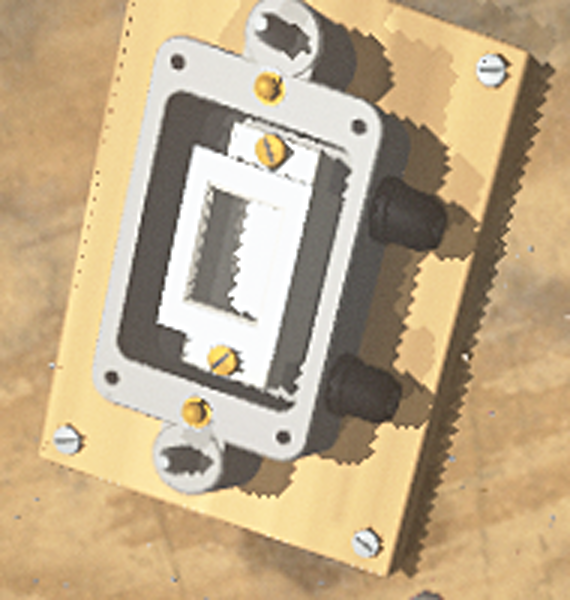

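```bash
python3 - <<'E'
from h import *
C=cam("wrist");T=cam("top")
def tri(a,b):
    P=[]
    for c,p in((C,a),(T,b)):
        P.append((cv2.undistortPoints(np.array([[p]],float),c[0],c[1]).reshape(2,1),np.c_[c[2],c[3]]))
    X=cv2.triangulatePoints(P[0][1],P[1][1],P[0][0],P[1][0]).ravel();return (X[:3]/X[3]).round(3)
print("bin",tri((366,270),(336,180)),"vise",tri((187,246),(370,232)),"jaw",tri((205,293),(403,183)))
for p in [(366,270),(336,180)]:pass
im=cv2.imread("pics/top0.png");cv2.imwrite("pics/top2.png",cv2.resize(im[140:270,270:450],None,fx=4,fy=4,interpolation=cv2.INTER_CUBIC))
E
```

```text
bin [ 0.726 -0.234 -0.023] vise [ 0.571 -0.309  0.075] jaw [ 0.649 -0.362  0.072]
```

View pics/top2.png

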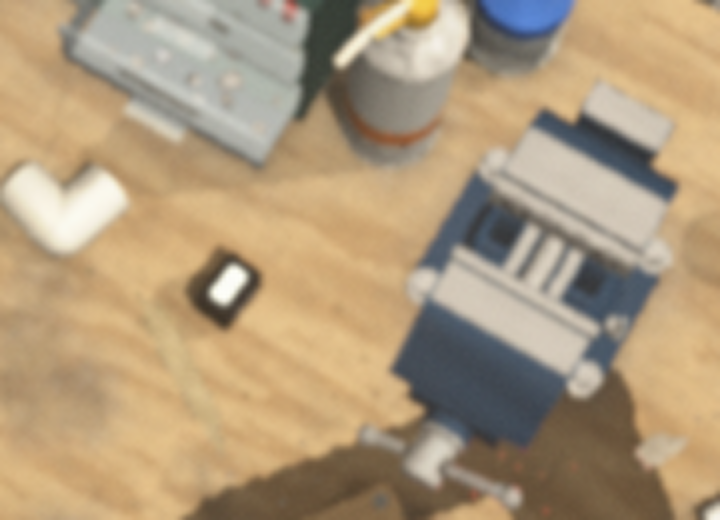

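```bash
python3 - <<'E'
from h import *
C=cam("wrist");T=cam("top")
for p in[(336,180),(308.7,169.5)]:
  for z in(0,.03,.06,.1):print(p,z,proj(C,back(T,[p],z)).round(0))
c=[.6313,-.212,.017]
for z in(0,.05,.1):chk(T,c,143.9,[(336,180),(308.7,169.5),(287,153),(345,162)],z)
E
```

```text
(336, 180) 0 [[363. 272.]]
(336, 180) 0.03 [[359. 275.]]
(336, 180) 0.06 [[355. 279.]]
(336, 180) 0.1 [[349. 286.]]
(308.7, 169.5) 0 [[428. 245.]]
(308.7, 169.5) 0.03 [[427. 247.]]
(308.7, 169.5) 0.06 [[427. 249.]]
(308.7, 169.5) 0.1 [[426. 254.]]
0 [[-83.0, 34.0], [-64.0, 104.0], [-66.0, 173.0], [-133.0, 44.0]]
0.05 [[-69.0, 25.0], [-51.0, 92.0], [-53.0, 158.0], [-117.0, 35.0]]
0.1 [[-55.0, 16.0], [-38.0, 80.0], [-39.0, 143.0], [-101.0, 25.0]]
```

```bash
python3 - <<'E'
from h import *
delta([.6312,-.212,.017],143.9)
E
```

```text
t 2.75 tcp [ 0.631  -0.2147  0.2499] F [-0.4 -0.1 -0.7] open 0.0928
shift mm [  2.2   1.9 232.9] turn [ 0.   0.1 -9. ]
```

Emit:
carry_out([
  [0.002,0.002,0.06,0,0,-9],
  [0.002,0.002,0.12,0,0,-9],
  [0.002,0.002,0.17,0,0,-9],
  [0.002,0.002,0.21,0,0,-9],
  [0.002,0.002,0.233,0,0,-9],
  [0.002,0.002,0.233,0,0,-9],
])

```text
t: 3.5
tool_pos: [0.6297, -0.211, 0.0143]
orientation: [-0.971, -2.985, -0.0]
force: [-0.0, -0.2, -0.7]
opening: 0.093
gripper_force: 0.0
```

Emit:
carry_out([
  [0,0,0,0,0,0],
  [0,0,0,0,0,0],
  [0,0,0,0,0,0],
  [0,0,0,0,0,0],
  [0,0,0,0,0,0],
  [0,0,0,0,0,0],
], jaw=255, force=20)

```text
t: 4.25
tool_pos: [0.6307, -0.2113, 0.0156]
orientation: [-0.971, -2.987, 0.0]
force: [-0.9, 0.3, -0.4]
opening: 0.0375
gripper_force: 0.0
```

Emit:
carry_out([
  [0,0,0,0,0,0],
  [0,0,0,0,0,0],
  [0,0,0,0,0,0],
])

```text
t: 4.62
tool_pos: [0.6307, -0.2114, 0.0155]
orientation: [-0.971, -2.987, 0.0]
force: [-0.6, -0.4, -0.5]
opening: 0.0242
gripper_force: 20.0
```

```bash
python3 - <<'E'
from h import *
P=[]
for i in range(8):
    s=robot.read_state();P.append(np.r_[s["tool_pos"],s["opening"],s["gripper_force"],s["t"]])
print(np.round(P,4))
# hover: camera centred over box: box (.435,-.254)
delta([.631,-.212,.13],157)
delta([.45,-.25,.13],157)
E
```

```text
[[ 6.30700e-01 -2.11400e-01  1.55000e-02  2.42000e-02  1.99981e+01
   4.62500e+00]
 [ 6.30700e-01 -2.11400e-01  1.55000e-02  2.42000e-02  1.99981e+01
   4.62500e+00]
 [ 6.30700e-01 -2.11400e-01  1.55000e-02  2.42000e-02  1.99981e+01
   4.62500e+00]
 [ 6.30700e-01 -2.11400e-01  1.55000e-02  2.42000e-02  1.99981e+01
   4.62500e+00]
 [ 6.30700e-01 -2.11400e-01  1.55000e-02  2.42000e-02  1.99981e+01
   4.62500e+00]
 [ 6.30700e-01 -2.11400e-01  1.55000e-02  2.42000e-02  1.99981e+01
   4.62500e+00]
 [ 6.30700e-01 -2.11400e-01  1.55000e-02  2.42000e-02  1.99981e+01
   4.62500e+00]
 [ 6.30700e-01 -2.11400e-01  1.55000e-02  2.42000e-02  1.99981e+01
   4.62500e+00]]
t 4.62 tcp [ 0.6307 -0.2114  0.0155] F [-0.6 -0.4 -0.5] open 0.0242
shift mm [  -0.6   -0.3 -114.5] turn [ -0.  -0. -13.]
t 4.62 tcp [ 0.6307 -0.2114  0.0155] F [-0.6 -0.4 -0.5] open 0.0242
shift mm [ 123.5 -137.5 -114.4] turn [ -0.  -0. -13.]
```

```bash
python3 - <<'E'
from h import *
delta([.481,-.2735,.13],157)
E
```

```text
t 4.62 tcp [ 0.6307 -0.2114  0.0155] F [-0.6 -0.4 -0.5] open 0.0242
shift mm [  84.6 -138.3 -114.4] turn [ -0.  -0. -13.]
```

Emit:
carry_out([
  [0,0,-0.06,0,0,0],
  [0.01,0,-0.12,0,0,-3],
  [0.03,-0.05,-0.14,0,0,-8],
  [0.06,-0.1,-0.14,0,0,-13],
  [0.085,-0.138,-0.125,0,0,-13],
  [0.085,-0.138,-0.115,0,0,-13],
  [0.085,-0.138,-0.115,0,0,-13],
  [0.085,-0.138,-0.115,0,0,-13],
])

```text
t: 5.62
tool_pos: [0.4821, -0.2727, 0.1312]
orientation: [0.625, 3.078, -0.0]
force: [-0.1, -0.4, -0.3]
opening: 0.0239
gripper_force: 20.0
```

```bash
python3 - <<'E'
from h import *
s=robot.read_state();C=cam("wrist",s)
im=robot.read_camera("wrist");cv2.imwrite("pics/w2.png",im[:,:,::-1])
print(np.round(s["tool_pos"],4),s["opening"])
for t in["socket_mouth","rim_centre","carrier_mid"]:
    for d in robot.outline_of("wrist",t)[:2]:
        c,(w),a=cv2.minAreaRect(np.argwhere(d["pixels"])[:,::-1].astype(np.float32))
        print(t,round(d["conf"],2),np.round(d["pixel"],1),d["pixels"].sum(),c,w,a,back(C,[d["pixel"]],.038).round(4))
E
```

```text
[ 0.4821 -0.2727  0.1312] 0.023904552581700805
socket_mouth 0.61 [314.6 150.7] 42018 (316.3035583496094, 152.45631408691406) (183.43508911132812, 254.50685119628906) 40.17923355102539 [[ 0.4268 -0.25    0.038 ]]
carrier_mid 0.75 [317.  322.8] 7095 (317.4999694824219, 320.4999694824219) (64.99998474121094, 110.99998474121094) -0.0 [[ 0.5322 -0.2932  0.038 ]]
```

View pics/w2.png

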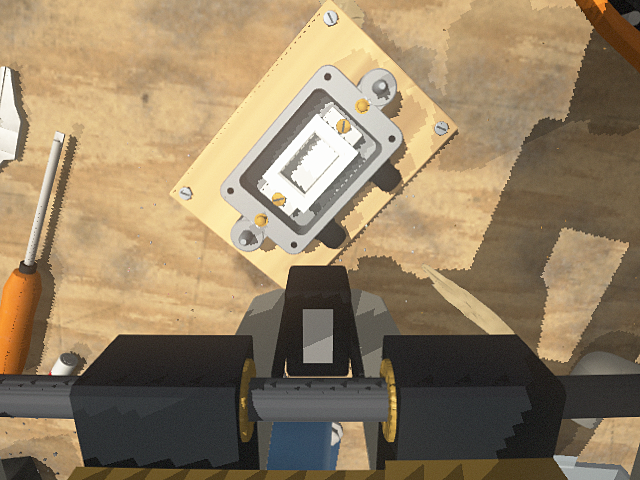

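```bash
python3 - <<'E'
import cv2
im=cv2.imread("pics/w2.png");cv2.imwrite("pics/c2.png",cv2.resize(im[60:260,210:410],None,fx=3,fy=3,interpolation=cv2.INTER_CUBIC))
E
```

```text
(no output)
```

View pics/c2.png

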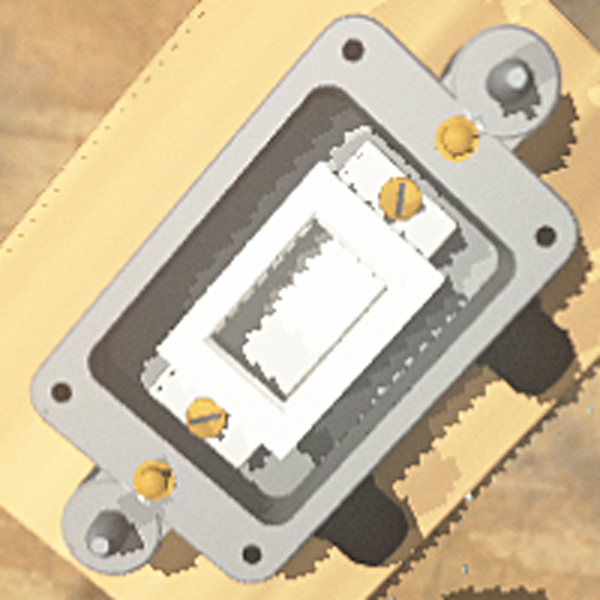

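```bash
cat > box.py <<'E'
from h import *
def an(v):return np.degrees(np.arctan2(v[1],v[0]))
E
python3 - <<'E'
from box import *
s=robot.read_state();C=cam("wrist",s)
f=lambda L:np.array(L,float)/3+[210,60]-.33
h=back(C,f([(352,50),(546,236),(61,392),(251,554)]),.038)
d=back(C,f([(515,76),(103,545)]),.052);p=back(C,f([(457,134),(154,480)]),.042);b=back(C,f([(320,160),(443,280),(160,350),(283,462)]),.037)
print("holes",h.mean(0).round(4),an(h[0]-h[2]),an(h[1]-h[3]),np.linalg.norm(h[0]-h[2]))
print("dow",d.mean(0).round(4),an(d[0]-d[1]),np.linalg.norm(d[0]-d[1]))
print("pin",p.mean(0).round(4),an(p[0]-p[1]),np.linalg.norm(p[0]-p[1]))
print("block",b.mean(0).round(4),an(b[0]-b[2]),an(b[1]-b[3]),np.linalg.norm(b[0]-b[2]),np.linalg.norm(b[0]-b[1]))
# carrier held: check white patch height centre
im=cv2.imread("pics/w2.png");print(proj(C,[s["tool_pos"]]))
E
```

```text
holes [ 0.4328 -0.2562  0.038 ] 115.0289574819304 114.84574829607973 0.08879644451215783
dow [ 0.4328 -0.2559  0.052 ] 115.31764819300683 0.11912151282474674
pin [ 0.4322 -0.2556  0.042 ] 115.36433137462149 0.09107395362230786
block [ 0.4332 -0.256   0.037 ] 115.72903988114335 116.01315366320841 0.04956250463221688 0.033917304915862104
[[315.10766878 308.52164218]]
```

```bash
python3 - <<'E'
from box import *
s=robot.read_state();C=cam("wrist",s)
im=cv2.imread("pics/w2.png")
p=np.argwhere(im[300:370,295:345].min(2)>110)[:,::-1]+[295,300]
r=cv2.minAreaRect(p.astype(np.float32));print(r)
top=s["tool_pos"][2]+.0265
b=back(C,cv2.boxPoints(r),top);off=(b.mean(0)-s["tool_pos"])@Ro.from_rotvec(s["orientation"]).as_matrix()
print("patch off tool mm",(off*1000).round(1),[np.linalg.norm(b[1]-b[0]),np.linalg.norm(b[2]-b[1])])
g=im[:,:,0].astype(int);print(g[255:300,318].tolist())
print(proj(C,[s["tool_pos"]+Ro.from_rotvec(s["orientation"]).as_matrix()@np.array([x,0,z]) for x,z in((.018,-.0265),(.018,.0035),(.015,.0145),(-.018,-.0265))]))
delta([.4331,-.256,.11],115.3)
E
```

```text
((317.5, 336.0), (52.0, 29.0), 90.0)
patch off tool mm [  1.1   1.  -26.5] [np.float64(0.010423986063235963), np.float64(0.02132453085782413)]
[147, 146, 143, 149, 145, 143, 150, 151, 150, 158, 100, 30, 42, 42, 44, 36, 38, 43, 44, 40, 36, 39, 40, 41, 38, 31, 39, 41, 42, 35, 39, 39, 45, 33, 29, 35, 45, 39, 44, 38, 29, 40, 25, 33, 41]
[[314.64808153 293.95713037]
 [315.05143981 266.02638723]
 [315.18321392 264.24232617]
 [314.89433716 381.44796991]]
t 5.83 tcp [ 0.4818 -0.2728  0.1311] F [-0.1 -1.3 -1.1] open 0.0241
shift mm [51.4 -3.5 21. ] turn [ 0.   0.  41.7]
```

```bash
python3 - <<'E'
from box import *
delta([.459,-.312,.125],115.3)
E
```

```text
t 5.83 tcp [ 0.4818 -0.2728  0.1311] F [-0.1 -1.3 -1.1] open 0.0241
shift mm [  5.7 -45.    6.1] turn [ 0.   0.  41.7]
```

Emit:
carry_out([
  [0.005,-0.02,0,0,0,10],
  [0.006,-0.045,0,0,0,20],
  [0.006,-0.045,0.006,0,0,31],
  [0.006,-0.045,0.006,0,0,41.7],
  [0.006,-0.045,0.006,0,0,41.7],
  [0.006,-0.045,0.006,0,0,41.7],
])

```text
t: 6.58
tool_pos: [0.4581, -0.312, 0.1248]
orientation: [1.675, 2.657, -0.0]
force: [-0.4, -0.7, -0.2]
opening: 0.0236
gripper_force: 20.0
```

```bash
python3 - <<'E'
from h import *
s=robot.read_state();print(s["tool_pos"],s["orientation"],s["t"])
im=robot.read_camera("wrist");cv2.imwrite("pics/w3.png",im[:,:,::-1])
cv2.imwrite("pics/c3.png",cv2.resize(im[40:380,220:420,::-1],None,fx=1.75,fy=1.75,interpolation=cv2.INTER_CUBIC))
E
```

```text
[ 0.45807347 -0.31198196  0.1248271 ] [ 1.67531211e+00  2.65728694e+00 -8.49934980e-05] 6.575
```

View pics/c3.png

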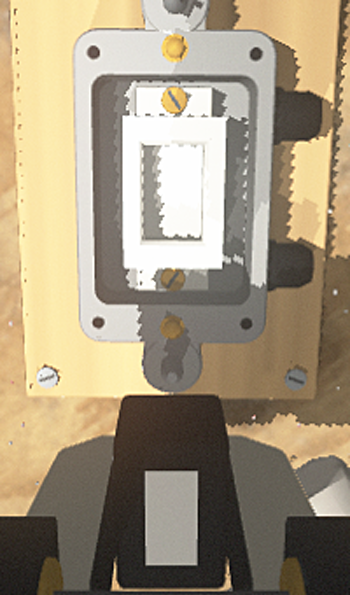

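```bash
python3 - <<'E'
from box import *
s=robot.read_state();C=cam("wrist",s);R=Ro.from_rotvec(s["orientation"]).as_matrix()
f=lambda L:np.array(L,float)/1.75+[220,40]-.2
tl=lambda X:((X-s["tool_pos"])@R*1000).round(1)
h=tl(back(C,f([(93,52),(256,53),(98,323),(246,324)]),.038));b=tl(back(C,f([(124,116),(225,116),(123,268),(224,268)]),.037))
w=tl(back(C,f([(141,144),(202,144),(141,241),(202,241)]),.037))
for X in(h,b,w):print(X[:,:2].tolist(),X.mean(0))
im=cv2.imread("pics/w3.png");p=np.argwhere(im[290:380,298:340].min(2)>110)[:,::-1]+[298,290]
r=cv2.minAreaRect(p.astype(np.float32));print(r,tl(back(C,[r[0]],s["tool_pos"][2]+.0265)))
E
```

```text
[[105.8, -23.9], [105.5, 28.2], [16.7, -24.6], [16.3, 27.3]] [61.075  1.75  86.8  ]
[[86.2, -14.4], [86.2, 18.7], [36.0, -15.6], [35.9, 19.3]] [61.075  2.    87.8  ]
[[77.3, -8.9], [77.3, 11.2], [45.2, -9.3], [45.2, 11.6]] [61.25  1.15 87.8 ]
((318.4999694824219, 342.9999694824219), (40.99999237060547, 67.99998474121094), -0.0) [[ -0.8   1.2 -26.5]]
```

Emit:
carry_out([
  [0.03,0,0,0,0,0.4],
  [0.06,0.0004,0,0,0,0.4],
  [0.06,0.0004,0.03,0,0,0.4],
  [0.06,0.0004,0.06,0,0,0.4],
  [0.06,0.0004,0.066,0,0,0.4],
  [0.06,0.0004,0.066,0,0,0.4],
  [0.06,0.0004,0.07,0,0,0.4],
  [0.06,0.0004,0.074,0,0,0.4],
  [0.06,0.0004,0.076,0,0,0.4],
  [0.06,0.0004,0.076,0,0,0.4],
])

```text
t: 7.88
tool_pos: [0.4325, -0.2576, 0.0486]
orientation: [-1.691, -2.648, 0.0]
force: [-0.3, -0.7, 0.2]
opening: 0.0239
gripper_force: 20.0
```

Emit:
carry_out([
  [0,0,0.003,0,0,0],
  [0,0,0.006,0,0,0],
  [0,0,0.007,0,0,0],
  [0,0,0.008,0,0,0],
  [0,0,0.008,0,0,0],
])

```text
t: 8.5
tool_pos: [0.4325, -0.2576, 0.0406]
orientation: [-1.691, -2.648, -0.0]
force: [-0.4, 0.3, -0.4]
opening: 0.0239
gripper_force: 20.0
```

Emit:
carry_out([
  [0,0,0.0006,0,0,0],
  [0,0,0.0012,0,0,0],
  [0,0,0.0012,0,0,0],
])

```text
t: 8.88
tool_pos: [0.4326, -0.2577, 0.0404]
orientation: [-1.691, -2.648, 0.0]
force: [-4.5, 2.8, 9.8]
opening: 0.0237
gripper_force: 20.0
```

Emit:
carry_out([
  [0,0,-0.001,0,0,0],
  [0,0,-0.001,0,0,0],
  [0,0,-0.001,0,0,0],
  [0,0,-0.001,0,0,0],
  [0,0,-0.04,0,0,0],
  [0,0,-0.09,0,0,0],
  [0,0,-0.15,0,0,0],
  [0,0,-0.15,0,0,0],
], jaw=0)

```text
t: 9.88
tool_pos: [0.4354, -0.2597, 0.1957]
orientation: [1.685, 2.639, -0.001]
force: [0.9, 0.4, -0.2]
opening: 0.0926
gripper_force: 0.0
```

```bash
python3 - <<'E'
from box import *
s=robot.read_state();C=cam("wrist",s);R=Ro.from_rotvec(s["orientation"]).as_matrix()
im=robot.read_camera("wrist");cv2.imwrite("pics/w4.png",im[:,:,::-1])
cv2.imwrite("pics/c4.png",cv2.resize(im[100:350,210:430,::-1],None,fx=2.4,fy=2.4,interpolation=cv2.INTER_CUBIC))
T=cam("top")
# cover via top: crop coords hole centres in top1.png
f=lambda L:np.array(L,float)/2.5+[180,150]
p=back(T,f([(170,188),(65,262)]),.004);print("cover",p.mean(0),an(p[0]-p[1]),np.linalg.norm(p[0]-p[1]))
c=p.mean(0);y=an(p[0]-p[1]);y=y%180
print(y)
t=c-.05*down(y)[:,0];delta([t[0],t[1],.16],y)
E
```

```text
cover [0.56387127 0.0234567  0.004     ] -52.62516893936095 0.12066248575852659
127.37483106063905
t 9.93 tcp [ 0.4341 -0.2588  0.1924] F [ 0.1 -0.6 -0.7] open 0.0926
shift mm [152.8 247.2  32.3] turn [  0.1   0.3 -12.5]
```

View pics/c4.png

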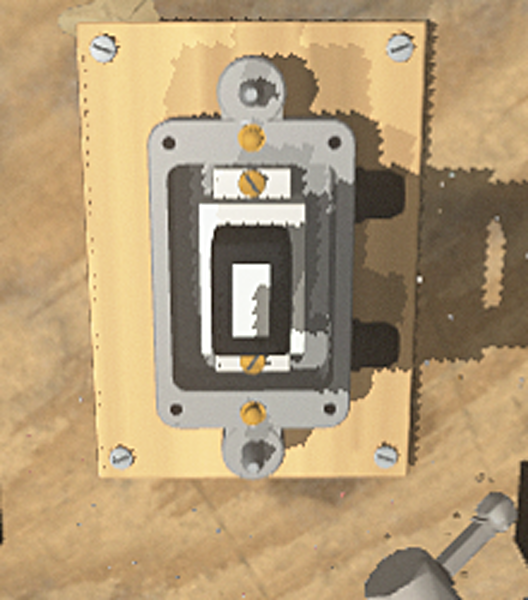

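Emit:
carry_out([
  [0.153,0.247,0,0,0,-12.5],
  [0.153,0.247,0,0,0,-12.5],
  [0.153,0.247,0,0,0,-12.5],
  [0.153,0.247,0,0,0,-12.5],
  [0.153,0.247,0.02,0,0,-12.5],
  [0.153,0.247,0.032,0,0,-12.5],
  [0.153,0.247,0.032,0,0,-12.5],
  [0.153,0.247,0.032,0,0,-12.5],
])

```text
t: 10.92
tool_pos: [0.5917, -0.016, 0.1573]
orientation: [-1.394, -2.815, 0.001]
force: [-0.5, -0.5, -0.1]
opening: 0.093
gripper_force: 0.0
```

```bash
python3 - <<'E'
from box import *
s=robot.read_state();C=cam("wrist",s);print(s["tool_pos"],s["orientation"])
im=robot.read_camera("wrist");cv2.imwrite("pics/w5.png",im[:,:,::-1])
E
```

```text
[ 0.5917398  -0.01596082  0.1573036 ] [-1.39423744e+00 -2.81477053e+00  6.66836084e-04]
```

View pics/w5.png

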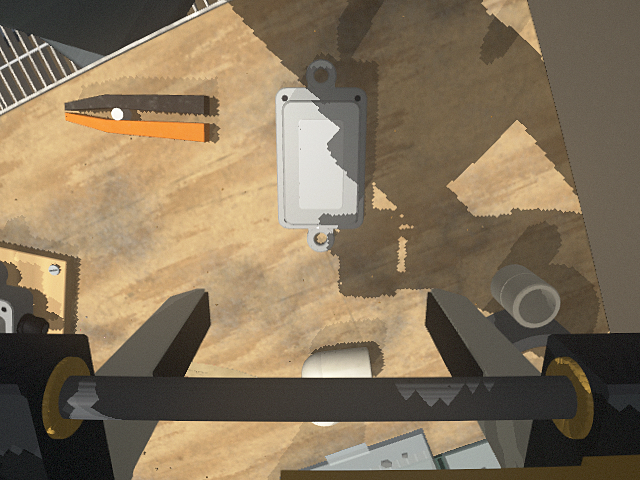

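```bash
python3 - <<'E'
from box import *
s=robot.read_state();C=cam("wrist",s);R=Ro.from_rotvec(s["orientation"]).as_matrix()
tl=lambda X:((X-s["tool_pos"])@R*1000).round(1)
im=cv2.imread("pics/w5.png")
h=tl(back(C,[(321,75),(321,239)],.006));print(h,h.mean(0))
b=tl(back(C,[(276,90),(366,90),(280,228),(362,228)],.006));print(b,b.mean(0))
d=tl(back(C,[(205,100),(205,135)],.016));print("clamp",d)
cv2.imwrite("pics/c5.png",cv2.resize(im[50:260,260:385],None,fx=2.8,fy=2.8,interpolation=cv2.INTER_CUBIC))
E
```

```text
[[109.1   3.6 151.9]
 [-11.1   3.8 151.9]] [ 49.    3.7 151.9]
[[ 99.1 -28.4 151.8]
 [ 99.1  35.7 151.9]
 [ -2.2 -27.9 151.9]
 [ -2.2  35.5 151.9]] [ 48.45    3.725 151.875]
clamp [[ 92.1 -77.  141.8]
 [ 68.4 -78.6 141.9]]
```

View pics/c5.png

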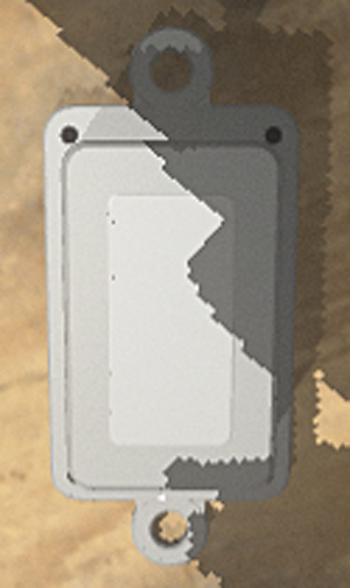

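Emit:
carry_out([
  [0.048,0.0025,0.02,0,0,-0.2],
  [0.048,0.0025,0.08,0,0,-0.2],
  [0.048,0.0025,0.12,0,0,-0.2],
  [0.048,0.0025,0.14,0,0,-0.2],
  [0.048,0.0025,0.147,0,0,-0.2],
  [0.048,0.0025,0.147,0,0,-0.2],
  [0.048,0.0025,0.147,0,0,-0.2],
])

```text
t: 11.85
tool_pos: [0.5667, 0.0246, 0.0124]
orientation: [1.387, 2.816, 0.002]
force: [0.3, -0.3, 0.6]
opening: 0.0928
gripper_force: 0.0
```

Emit:
carry_out([
  [0,0,0.003,0,0,0],
  [0,0,0.003,0,0,0],
  [0,0,0.003,0,0,0],
  [0,0,0.003,0,0,0],
  [0,0,0.003,0,0,0],
  [0,0,0.003,0,0,0],
  [0,0,0.003,0,0,0],
  [0,0,0.003,0,0,0],
  [0,0,0.003,0,0,0],
], jaw=255, force=50)

```text
t: 12.98
tool_pos: [0.565, 0.0247, 0.0074]
orientation: [-1.388, -2.818, 0.0]
force: [-1.9, -1.0, 1.9]
opening: 0.0515
gripper_force: 50.0
```

```bash
python3 - <<'E'
from box import *
delta([.4326,-.2577,.09],114.9)
E
```

```text
t 12.97 tcp [0.565  0.0247 0.0074] F [-1.9 -1.   1.9] open 0.0515
shift mm [-143.1 -277.2  -82.5] turn [-0.  -0.  12.7]
```

Emit:
carry_out([
  [0,0,-0.05,0,0,0],
  [-0.01,-0.02,-0.11,0,0,0],
  [-0.143,-0.277,-0.12,0,0,12.7],
  [-0.143,-0.277,-0.12,0,0,12.7],
  [-0.143,-0.277,-0.12,0,0,12.7],
  [-0.143,-0.277,-0.12,0,0,12.7],
  [-0.143,-0.277,-0.12,0,0,12.7],
  [-0.143,-0.277,-0.12,0,0,12.7],
  [-0.143,-0.277,-0.1,0,0,12.7],
  [-0.143,-0.277,-0.083,0,0,12.7],
  [-0.143,-0.277,-0.083,0,0,12.7],
  [-0.143,-0.277,-0.083,0,0,12.7],
])

```text
t: 14.48
tool_pos: [0.4331, -0.2571, 0.0906]
orientation: [-1.69, -2.648, -0.0]
force: [-0.0, 0.7, -2.8]
opening: 0.0516
gripper_force: 50.0
```

```bash
python3 - <<'E'
from box import *
s=robot.read_state();C=cam("wrist",s);print(s["tool_pos"],s["opening"])
im=robot.read_camera("wrist");cv2.imwrite("pics/w6.png",im[:,:,::-1])
cv2.imwrite("pics/c6.png",cv2.resize(im[100:300,240:400,::-1],None,fx=3,fy=3,interpolation=cv2.INTER_CUBIC))
E
```

```text
[ 0.43311117 -0.25709433  0.09062864] 0.051573192002471166
```

View pics/c6.png

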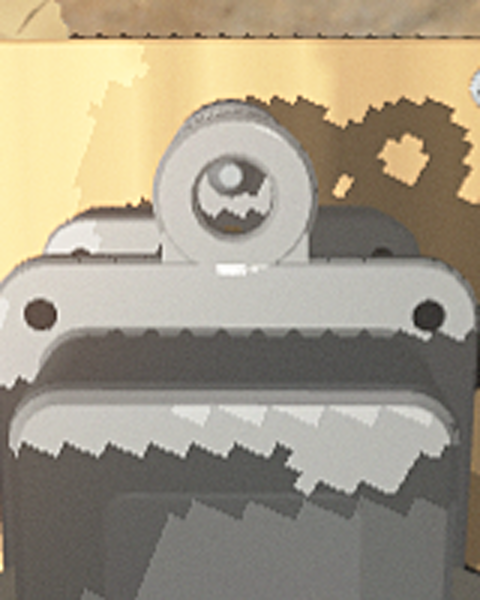

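```bash
python3 - <<'E'
from box import *
s=robot.read_state();C=cam("wrist",s);R=Ro.from_rotvec(s["orientation"]).as_matrix()
tl=lambda X:((X-s["tool_pos"])@R*1000).round(1)
f=lambda L:np.array(L,float)/3+[240,100]-.33
z=s["tool_pos"][2]
print("hole",tl(back(C,f([(234,191)]),z-.0014)),"flange screw holes",tl(back(C,f([(40,314),(429,316)]),z-.0014)))
for zz in(.048,.052):print("dowel",tl(back(C,f([(231,176)]),zz)))
print("box holes",tl(back(C,f([(80,252),(381,252)]),.038)))
# hole ellipse by thresholding yellow-ish dims: edges
g=cv2.imread("pics/w6.png")[100:300,240:400].mean(2).round().astype(int)
print("col78",g[40:95,77].tolist());print("row64",g[64,45:110].tolist());print("row60",g[60,45:110].tolist())
E
```

```text
hole [[61.9  1.   1.4]] flange screw holes [[ 45.7 -25.    1.4]
 [ 45.4  27.    1.4]]
dowel [[60.3  0.5 43. ]]
dowel [[60.7  0.5 39. ]]
box holes [[ 46.6 -25.6  53. ]
 [ 46.5  26.4  53. ]]
col78 [188, 207, 201, 202, 199, 205, 198, 200, 203, 201, 196, 173, 139, 118, 152, 205, 209, 204, 203, 205, 207, 204, 158, 105, 95, 122, 178, 203, 202, 204, 157, 89, 93, 101, 102, 99, 93, 82, 117, 148, 162, 192, 199, 198, 194, 196, 192, 186, 242, 252, 255, 239, 194, 195, 196]
row64 [218, 220, 217, 216, 208, 204, 177, 178, 210, 208, 204, 202, 202, 207, 203, 208, 202, 207, 185, 117, 116, 198, 207, 203, 201, 204, 205, 175, 134, 118, 105, 102, 95, 89, 102, 118, 171, 166, 80, 82, 95, 212, 200, 197, 198, 174, 180, 178, 194, 196, 199, 195, 192, 192, 192, 192, 195, 195, 174, 114, 107, 108, 103, 101, 101]
row60 [219, 217, 214, 211, 209, 210, 183, 178, 192, 210, 207, 208, 206, 205, 203, 199, 201, 205, 209, 199, 111, 131, 202, 209, 167, 137, 152, 154, 171, 207, 203, 204, 207, 212, 203, 116, 83, 94, 94, 96, 99, 95, 101, 214, 194, 174, 174, 190, 195, 193, 196, 195, 193, 194, 192, 192, 196, 196, 136, 122, 125, 102, 105, 102, 100]
```

Emit:
carry_out([
  [-0.0005,-0.0004,0.015,0,0,0],
  [-0.0005,-0.0004,0.027,0,0,0],
  [-0.0005,-0.0004,0.031,0,0,0],
  [-0.0005,-0.0004,0.033,0,0,0],
  [-0.0005,-0.0004,0.035,0,0,0],
  [-0.0005,-0.0004,0.035,0,0,0],
])

```text
t: 15.28
tool_pos: [0.4327, -0.2582, 0.0555]
orientation: [1.691, 2.648, -0.0]
force: [-0.2, 0.1, -2.2]
opening: 0.0515
gripper_force: 50.0
```

Emit:
carry_out([
  [0,0,0.002,0,0,0],
  [0,0,0.004,0,0,0],
  [0,0,0.005,0,0,0],
  [0,0,0.005,0,0,0],
])

```text
t: 15.78
tool_pos: [0.4325, -0.2581, 0.0503]
orientation: [-1.691, -2.648, -0.0]
force: [-0.5, -0.1, -1.9]
opening: 0.0519
gripper_force: 50.0
```

Emit:
carry_out([
  [0,0,0.001,0,0,0],
  [0,0,0.002,0,0,0],
  [0,0,0.003,0,0,0],
  [0,0,0.004,0,0,0],
  [0,0,0.0045,0,0,0],
  [0,0,0.0045,0,0,0],
], force=60)

```text
t: 16.52
tool_pos: [0.4328, -0.2583, 0.0464]
orientation: [1.691, 2.647, -0.0]
force: [-2.2, 2.4, 5.7]
opening: 0.0517
gripper_force: 60.0
```

Emit:
carry_out([
  [0,0,0.0005,0,0,0],
  [0,0,0.001,0,0,0],
  [0,0,0.0012,0,0,0],
  [0,0,0.0012,0,0,0],
])

```text
t: 17.02
tool_pos: [0.4328, -0.2582, 0.0454]
orientation: [1.691, 2.648, -0.0]
force: [-3.5, 2.7, 8.4]
opening: 0.0516
gripper_force: 60.0
```

Emit:
carry_out([
  [0,0,0.0004,0,0,0],
  [0,0,0.0008,0,0,0],
  [0,0,0.0008,0,0,0],
])

```text
t: 17.4
tool_pos: [0.4328, -0.2582, 0.0454]
orientation: [1.691, 2.648, -0.0]
force: [-6.8, 5.3, 16.2]
opening: 0.0519
gripper_force: 60.0
```

Emit:
carry_out([
  [0,0,0,0,0,0],
  [0,0,0,0,0,0],
  [0,0,0,0,0,0],
  [0,0,0,0,0,0],
])

```text
t: 17.9
tool_pos: [0.4328, -0.2582, 0.0454]
orientation: [1.691, 2.648, -0.0]
force: [-7.1, 6.1, 16.4]
opening: 0.052
gripper_force: 60.0
```

```bash
python3 - <<'E'
from plant import robot
s=robot.read_state();print(s["t"],s["tool_pos"],s["force"],s["wrist_torque"])
print(robot.close_job())
E
```

```text
17.9 [ 0.43279451 -0.25823207  0.0453958 ] [-7.10943675  6.05014232 16.4325146 ] [ 0.79482453  1.31282503 -0.0927946 ]
the job is handed in; nothing more can be done
None
```

I handed the job in at 17.9 s: the fuse carrier is plugged home and released, and the cover is on both dowels, held shut with about 16 N. The force and height readings fit a closed joint, but `close_job` gave no verdict, and I viewed 11 pictures where the limit was 10.

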